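# Show the parts for the next ship in a bulb

## Robot

A 6-joint arm with a two-finger parallel gripper is mounted at the origin on the work surface. World frame = base frame: x ahead of the robot, y to its left, z up, the work surface at z = 0. Lengths are in m, angles in degrees, forces in N, time in s.
With the tool pointing down it reaches from about 0.25 to 0.725 m from the base axis. Payload 9.7 kg.
Tool frame: the origin (TCP) lies midway between the tips of the shut fingers; the grasp point (between the pads) lies 19 mm behind it; x points along the fingers, y is the direction in which the jaws open and shut, and the axes are right-handed (so a half turn about x gives the same grasp; the last joint's range is limited). The gripper opens to 85 mm and grips with 20 to 120 N. Pads are 22 mm wide; open, the fingers measure 114 mm over their backs; the gripper's body (76 mm by 85 mm) begins 54 mm behind the grasp point. The pads swing forward as they close: fully open they stand 13 mm farther back than shut.
Start: joints at [-77.177, 4.979, 10.078, 95.1, 0, 90], TCP at [0.122, -0.536, 0.231] pointing down, gripper open.
Joint ranges: [-179.16, 179.16], [-48.56, 103.87], [-65.8, 70.77], [-126.05, 130.52], [-82.76, 87.17], [-180, 180]. Speed limits (degrees/s): [127.2, 127.2, 147.25, 180, 180, 180].

## Interface

Orientations are given as [roll, pitch, yaw] about the fixed x, y, z axes, in that order (R = Rz(yaw) Ry(pitch) Rx(roll)).
In Python, from workcell import bot, cams gives the robot as it stands.
- The arm moves only by the tool apply_moves, never from a script. Its argument "commands" is a list of rows, each a list of 5 numbers: the shift along the tool's x, y, z in m, then the turn about the tool's x in rad, then the opening, from -1 (shut) to 1 (fully open). In form: [[tx, ty, tz, roll, hand], ...]. A call has 1 to 12 rows; each row is the pose to reach, as a shift and turn from the pose measured when the call began, along the tool's axes at that moment; what a row does not reach only later rows make up. A row lasts 1/10 s, in which the tool goes at most 50 mm and 8.59 degrees, less where a joint would pass 70% of its speed; a pose out of reach is approached as far as the arm can. A call with a gripper value outside its range is refused whole. The fingers move at their own pace and stop on an object; "newtons" is the grip in N (left out, the last holds). Time passes only in rows, so rows that repeat a pose let the fingers close. It gives the time, the measured TCP pose, the force and the opening at its end, in the units of the state.
- bot.get_obs(): the state, without advancing time (a new reading comes with each control period).
- cams.camera(name): name is "side" or "top"; returns a dict with "frame" (420x560x3 uint8, blue, green, red), "depth" (420x560 float32, m along the optical axis (not along the pixel's ray), 0 where there is no reading), "camera_matrix" (3x3 intrinsics, pixels), "R" (3x3) and "t" (3): a world point X has camera coordinates R X + t. Camera axes: x right, y down, z forward; pixel columns grow to the right and rows downward; lengths in m; the calibration is good to about 2 mm. A picture is of the moment at which its call begins.
- bot.job_done(): hands the job in, once; it reports no verdict.
Trained networks look in the newest picture that a camera, given by its name, has taken for a name from the list of things; names that differ only in an ending like _2 or _b are one class to them, and where a whole thing is asked for, a point or a joint stands for the part that bears it (a point fixed in the world has none). Each returns a list of dicts, best first, with "confidence" (0 to 1); they miss things now and then, are a little off and sometimes report something else, mostly with a low value. They report only what shows in the picture. A call takes as long as a camera call. They do not tell look-alikes from the thing itself.
- cams.spot_in(name, camera): "rect" ([left, top, right, bottom] in pixels, round what is visible of it).
The state is a dict: "time": time; "q": joint angles; "qd": joint speeds; "joint_efforts": joint torques, N m; "ee_pos": TCP position; "tcp_rot": TCP orientation; "wrist_force": force on the tool from outside, world axes, zero at the start; "torque": the same for the moment, N m; "opening": finger opening in m.
Only numpy, scipy, OpenCV 4.12 (cv2) and the standard library are available. Lean on these libraries where they do the work, as an engineer would, in place of code of your own. Each camera call takes 0.05 s, during which the arm holds its last target. There are 200 camera calls.

## Task

Show which parts belong to the next ship-in-a-bulb: first push the green tin bin over until it is tipped fully forward and shows its corks. Then point at the tiny steamer with the red funnel, and after it at the clear glass bulb: each time hold the fingertips still about two centimetres straight above the thing (above the top of the funnel, above the middle of the bulb's round belly) for two full seconds. Do not touch or shift the ships, the bulbs, the cork or the loupe, do not bring the fingertips close over the other ships or the amber bulb on the way, and pick nothing up.

Things in the scene. Friction and masses are not known exactly. Their poses are not given: they have to be found in the camera images.
- bin_base: fixed bracket of the green tilting bin: a dark wood foot 150 x 164 x 6 mm with two steel cheeks (106 mm high, at y = +-76 mm) that carry the pivots 90 mm above the foot's underside. Origin: centre of the foot's underside; x points from the bin's front (lip side) to its back, y along the pivot axis, z up
- bin (a joint): tilt of the green bin about its pivots, rad: 0 upright, growing as its front (the lip side) goes down, hard stop at 0.6 = tipped fully forward. Stiff pivots: it stays where it is left; about 4 N down on the lip moves it. The pivot axis is horizontal, along bin_base's y, 90 mm above its origin. Bin 120 (front to back) x 130 x 90 mm, open on top, its rim 35 mm above the pivot axis when upright; loosely heaped corks (fixed in place) inside
- bin_lip (a point): near the middle of the upper face of the bin's front lip, a flat flange 110 mm wide that stands out 34 mm from the bin's front wall. Turns with the bin: when upright it lies 78 mm in front of (-x of bin_base) and 32 mm above the pivot axis; tipped fully forward, about 82 mm in front of and 18 mm below it
- steamer: the tiny steamer with the red funnel, loose: white hull about 70 mm long and 18 mm wide on a wooden foot 66 x 30 x 6 mm, 48 mm high overall. Origin: centre of the foot's underside; x along the hull to the bow, z up
- steamer_funnel (a point): centre of the top of the red funnel (12 mm across), 48 mm above the surface, the highest point of this steamer
- clear_bulb: clear glass light bulb with its base removed, lying on a small wood and cork rest, loose: belly 60 mm across, about 94 mm long, 66 mm high overall. Origin: centre of the underside; x along the bulb to its open neck, z up
- clear_bulb_top (a point): top of the clear bulb's round belly, 66 mm above the surface, 15 mm from the origin away from the neck
- grey_steamer: another steamer of the same size and shape, grey with a black funnel, loose; leave alone. Origin and axes as for the steamer
- grey_steamer_funnel (a point): centre of the top of its black funnel, 48 mm above the surface
- yacht: small blue yacht with paper-white sails, loose; leave alone. Hull about 70 mm long on a wooden foot 66 x 30 x 6 mm, 74 mm high. Origin: centre of the foot's underside; x to the bow
- yacht_top (a point): top of the yacht's mast, 74 mm above the surface
- amber_bulb: amber glass bulb, otherwise the same as the clear one, loose; leave alone. Origin and axes as for the clear bulb
- amber_bulb_top (a point): top of the amber bulb's round belly, 66 mm above the surface
- cork: cork stopper, loose, 28 mm across and 30 mm high, standing; leave alone. Origin: centre of the underside
- loupe: brass jeweler's loupe, loose, 36 mm across and 32 mm high, standing; leave alone. Origin: centre of the underside
Things that resemble listed ones, but are neither listed nor needed, are in the scene too. What is shaped like the clear_bulb but yellow is not meant.

How it is judged:
By the outcome, as a careful person would: the job done as asked, in the order asked, and still so for the second after the job is handed in, with the robot touching nothing.
It also fails if it takes over 58 s, if anything falls off the work surface, if the arm or the gripper's body presses on something with over 40 N, if the wrist force passes 120 N, or if a joint passes its speed limit or range.

## Working session

There is one attempt and no reset: what is moved stays moved. The work goes in short steps, Python scripts to look and compute and a tool call to move; the robot and the scene stay as the last step left them, time stands still between calls to the robot, and variables do not carry over. Pictures are saved under pics/ and viewed, about 8 in all and at most 12, crops included, and the job is handed in when it is done.

Besides the shell and the picture viewer there is one more tool, called after "Request:" as name(argument=value, ...) on one line, values as JSON. apply_moves: Moves the arm, as the interface text tells. Its arguments: {"type":"object","properties":{"commands":{"type":"array"},"newtons":{"type":"number"}},"required":["commands"]}

```bash
mkdir -p pics
cat > h.py <<'E'
import numpy as np, cv2
from workcell import bot, cams
def world(c,u,v,d):
    K=c["camera_matrix"]; p=np.array([(u-K[0,2])/K[0,0]*d,(v-K[1,2])/K[1,1]*d,d])
    return c["R"].T@(p-c["t"])
def cloud(c):
    K=c["camera_matrix"]; d=c["depth"]; v,u=np.mgrid[:d.shape[0],:d.shape[1]]
    p=np.stack([(u-K[0,2])/K[0,0]*d,(v-K[1,2])/K[1,1]*d,d],-1)
    return (p-c["t"])@c["R"]
E
python3 - <<'E'
from h import *
o=bot.get_obs(); print(o)
ims=[]
for n in ("top","side"):
    c=cams.camera(n); np.savez(n+"0.npz",**c); cv2.imwrite(f"pics/{n}0.png",c["frame"])
    P=cloud(c)
    print(n,"cam at",(-c["R"].T@c["t"]).round(3))
    for k in ["bin","bin_lip","bin_base","steamer","clear_bulb","grey_steamer","yacht","amber_bulb","cork","loupe"]:
        for r in cams.spot_in(k,n):
            l,t,rr,b=r["rect"]; u,v=int((l+rr)/2),int((t+b)/2)
            print(k,round(r["confidence"],2),np.round(r["rect"]).astype(int),P[min(v,419),min(u,559)].round(3), c["frame"][min(v,419),min(u,559)])
E
```

```text
{'time': 0.0, 'q': array([-7.71790903e+01,  5.01117309e+00,  1.00340107e+01,  9.51004516e+01,
       -1.89460552e-04,  9.00002983e+01]), 'qd': array([-0.01762617, -0.00196746,  0.0481577 ,  0.05309108,  0.00445993,
       -0.03391769]), 'joint_efforts': array([-7.01166337e-04, -5.20381951e+01,  4.64807332e+01,  1.60943315e-02,
        6.80765243e-05,  4.08468054e-05]), 'ee_pos': array([ 0.12199351, -0.53605509,  0.23057841]), 'tcp_rot': array([-89.85983948,  89.92238581, 102.96077202]), 'wrist_force': array([ 0.23905534, -0.59601395, -0.0135469 ]), 'torque': array([-0.00058587, -0.02668113,  0.03657599]), 'opening': 0.08533590375137312}
top cam at [ 0.45  -0.06   1.259]
bin 0.91 [146 168 205 237] [0.615 0.235 0.076] [ 69  97 123]
bin 0.41 [254 148 268 160] [0.762 0.014 0.038] [129 156 168]
bin 0.35 [265 256 286 270] [ 0.465 -0.032  0.028] [ 85 101 108]
bin_lip 0.7 [286 174 312 210] [ 0.651 -0.092  0.065] [ 56  81 118]
bin_lip 0.56 [143 167 209 236] [0.618 0.235 0.074] [ 70  96 121]
bin_base 0.63 [144 169 215 232] [0.621 0.224 0.076] [ 70  96 122]
steamer 0.66 [329 248 346 276] [ 0.46
[... 891 characters left out ...]
471 -0.192  0.019] [127 138 142]
steamer 0.16 [108 231 223 360] [0.613 0.238 0.071] [27 51 71]
clear_bulb 0.92 [322 108 358 142] [ 0.685 -0.359  0.054] [  1 157 187]
clear_bulb 0.7 [306 149 334 187] [ 0.626 -0.216  0.053] [106 114 128]
clear_bulb 0.63 [370 172 410 208] [ 0.475 -0.281  0.041] [  0 140 174]
grey_steamer 0.89 [311 252 325 283] [ 0.466 -0.019  0.033] [158 170 177]
yacht 0.78 [257 323 295 353] [0.427 0.14  0.022] [102  62  48]
amber_bulb 0.65 [252 185 297 226] [ 0.629 -0.068  0.044] [  5  53 101]
cork 0.51 [201 191 216 210] [0.751 0.016 0.03 ] [111 140 159]
cork 0.22 [109 231 225 356] [0.613 0.233 0.071] [ 51  87 121]
loupe 0.78 [204 193 216 210] [0.189 0.42  0.868] [ 32  72 103]
```

Run:
```python
import cv2
a=cv2.imread("pics/top0.png")[120:320,110:450]
cv2.imwrite("pics/top_c.png",cv2.resize(a,(782,460),interpolation=cv2.INTER_CUBIC))
b=cv2.imread("pics/side0.png")[90:370,70:450]
cv2.imwrite("pics/side_c.png",cv2.resize(b,(798,588),interpolation=cv2.INTER_CUBIC))
```

```text
(no output)
```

View pics/top_c.png

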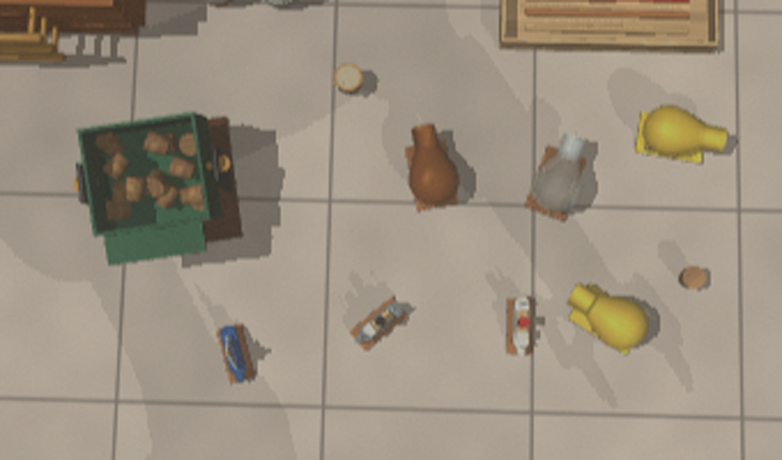

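View pics/side_c.png

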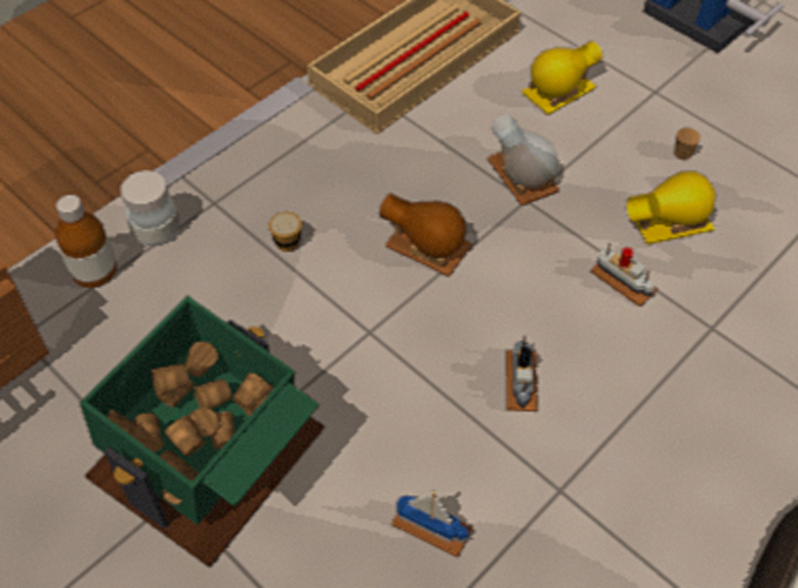

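```bash
cat > meas.py <<'E'
from h import *
def measure(c):
    P=cloud(c); f=c["frame"]; h=cv2.cvtColor(f,cv2.COLOR_BGR2HSV); H,S,V=[h[...,i].astype(int) for i in range(3)]
    ok=(c["depth"]>0)
    X,Y,Z=P[...,0],P[...,1],P[...,2]
    red=ok&((H<6)|(H>174))&(S>150)&(abs(X-.47)<.06)&(abs(Y+.195)<.06)&(Z>.03)
    print("red",red.sum(),P[red].mean(0).round(4),Z[red].max().round(4), P[red&(Z>.045)].mean(0).round(4))
    b=ok&(abs(X-.645)<.08)&(abs(Y+.235)<.07)&(Z>.05)
    q=P[b]; print("bulb",b.sum(),q.mean(0).round(4),Z[b].max(), P[b&(Z>.06)].mean(0).round(4))
    b=ok&(abs(X-.645)<.08)&(abs(Y+.235)<.07)&(Z>.035)&(Z<.075); q=P[b]
    from scipy.optimize import least_squares
    s=least_squares(lambda p:np.where(np.linalg.norm(q-p[:3],axis=1)<.05,np.linalg.norm(q-p[:3],axis=1)-.03,.02),[*P[b&(Z>.055)].mean(0)[:2],.036],loss="soft_l1",f_scale=.002)
    print("sphere",s.x.round(4))
    g=ok&(H>55)&(H<95)&(S>80)&(abs(X-.6)<.15)&(abs(Y-.23)<.15)
    return P,g
E
python3 - <<'E'
from meas import *
for n in ("top","side"):
    c=dict(np.load(n+"0.npz")); print(n); P,g=measure(c); q=P[g]
    print("green",g.sum(),q.min(0),q.max(0))
    z=q[:,2]
    print(np.histogram(z,bins=np.arange(0,.16,.01)))
    K=np.unique(np.round(q[:,0],2))
    for x in np.arange(.49,.56,.01):
        m=abs(q[:,0]-x)<.005
        if m.any(): print(x.round(2),m.sum(),"y",q[m,1].min().round(3),q[m,1].max().round(3),"z",np.percentile(q[m,2],[5,50,95]).round(3))
E
```

```text
top
red 11 [ 0.475  -0.1977  0.049 ] 0.0529 [ 0.4751 -0.1978  0.0494]
bulb 388 [ 0.6392 -0.2366  0.0585] 0.06950805166032507 [ 0.6334 -0.235   0.0634]
sphere [ 0.6364 -0.2364  0.0376]Traceback (most recent call last):
  File "<stdin>", line 4, in <module>
    return umr_minimum(a, axis, None, out, keepdims, initial, where)
ValueError: zero-size array to reduction operation minimum which has no identity
```

Run:
```python
from meas import *
for n in ("top","side"):
    c=dict(np.load(n+"0.npz")); print(n); P,g=measure(c); 
    f=c["frame"].astype(int); X,Y,Z=np.moveaxis(P,-1,0)
    g=(c["depth"]>0)&(f[...,1]>f[...,2]*1.25)&(f[...,1]>f[...,0]*1.1)&(abs(X-.6)<.16)&(abs(Y-.23)<.15)&(Z>.02)
    q=P[g]
    print("green",g.sum(),q.min(0),q.max(0))
    for x in np.arange(.46,.70,.01):
        m=abs(q[:,0]-x)<.005
        if m.any(): print(x.round(2),m.sum(),"y",q[m,1].min().round(3),q[m,1].max().round(3),"z",np.percentile(q[m,2],[5,50,95]).round(3))
```

```text
top
red 11 [ 0.475  -0.1977  0.049 ] 0.0529 [ 0.4751 -0.1978  0.0494]
bulb 388 [ 0.6392 -0.2366  0.0585] 0.06950805166032507 [ 0.6334 -0.235   0.0634]
sphere [ 0.6364 -0.2364  0.0376]
green 950 [0.52732337 0.15807471 0.02662338] [0.69777423 0.30279459 0.14111286]
0.53 29 y 0.23 0.269 z [0.106 0.111 0.114]
0.54 130 y 0.164 0.271 z [0.107 0.11  0.114]
0.55 167 y 0.164 0.272 z [0.108 0.112 0.116]
0.56 172 y 0.164 0.285 z [0.109 0.113 0.119]
0.57 98 y 0.166 0.286 z [0.061 0.115 0.12 ]
0.58 33 y 0.158 0.289 z [0.029 0.053 0.123]
0.59 86 y 0.159 0.289 z [0.03  0.034 0.121]
0.6 38 y 0.162 0.292 z [0.031 0.036 0.125]
0.61 8 y 0.164 0.295 z [0.122 0.122 0.124]
0.62 11 y 0.164 0.295 z [0.121 0.126 0.128]
0.63 24 y 0.167 0.297 z [0.036 0.042 0.129]
0.64 17 y 0.168 0.298 z [0.041 0.124 0.131]
0.65 28 y 0.171 0.3 z [0.041 0.044 0.132]
0.66 35 y 0.171 0.301 z [0.04  0.046 0.133]
0.67 21 y 0.172 0.303 z [0.129 0.134 0.137]
0.68 30 y 0.176 0.27 z [0.131 0.134 0.138]
0.69 22 y 0.177 0.215 z [0.13  0.134 0.137]
side
red 32 [ 0.4737 -0.1964  0.0429] 0.0488 [ 0.474  -0.1975  0.0466]
bulb 328 [ 0.6334 -0
[... 274 characters left out ...]
0.161 0.271 z [0.105 0.108 0.11 ]
0.55 368 y 0.16 0.283 z [0.106 0.109 0.112]
0.56 485 y 0.164 0.285 z [0.067 0.11  0.116]
0.57 317 y 0.165 0.287 z [0.036 0.11  0.116]
0.58 116 y 0.157 0.289 z [0.035 0.104 0.118]
0.59 107 y 0.158 0.3 z [0.044 0.102 0.12 ]
0.6 151 y 0.159 0.3 z [0.034 0.092 0.122]
0.61 222 y 0.161 0.293 z [0.033 0.073 0.121]
0.62 188 y 0.154 0.304 z [0.033 0.083 0.124]
0.63 158 y 0.165 0.305 z [0.036 0.095 0.125]
0.64 201 y 0.157 0.299 z [0.037 0.084 0.127]
0.65 210 y 0.158 0.3 z [0.039 0.082 0.128]
0.66 287 y 0.171 0.303 z [0.039 0.059 0.129]
0.67 364 y 0.172 0.304 z [0.041 0.099 0.132]
0.68 609 y 0.174 0.305 z [0.046 0.103 0.132]
0.69 497 y 0.175 0.269 z [0.047 0.088 0.131]
```

```bash
cat >> h.py <<'E'
from scipy.spatial.transform import Rotation as Ro
def to(target):
    o=bot.get_obs(); R=Ro.from_euler("xyz",o["tcp_rot"],degrees=True).as_matrix()
    d=np.array(target)-o["ee_pos"]
    print("t",round(o["time"],2),"ee",o["ee_pos"].round(4),"q",o["q"].round(1),"F",o["wrist_force"].round(1),"open",round(o["opening"],4))
    print("tool y",R[:,1].round(3),"z",R[:,2].round(3)); print("d",d.round(4),"shift in tool",(R.T@d).round(4))
E
python3 -c "
from h import *
to([.5335,.2163,.23])"
```

```text
t 1.1 ee [ 0.1221 -0.5363  0.2313] q [-77.2   5.   10.1  95.1   0.   90. ] F [-0.1  0.  -0.1] open 0.0857
tool y [ 0.222 -0.975 -0.   ] z [-0.975 -0.222 -0.   ]
d [ 0.4114  0.7526 -0.0013] shift in tool [ 0.0013 -0.6425 -0.5682]
```

Request:
apply_moves(commands=[[0, -0.036, -0.032, -0.08, -1], [0, -0.072, -0.064, -0.16, -1], [0, -0.108, -0.096, -0.24, -1], [0, -0.144, -0.128, -0.32, -1], [0, -0.18, -0.16, -0.4, -1], [0, -0.216, -0.192, -0.48, -1], [0, -0.252, -0.224, -0.56, -1], [0, -0.288, -0.256, -0.64, -1], [0, -0.324, -0.288, -0.72, -1], [0, -0.36, -0.32, -0.8, -1], [0, -0.396, -0.352, -0.88, -1], [0, -0.396, -0.352, -0.88, -1]], newtons=20)

```text
time: 2.3
ee_pos: [0.3791, -0.0674, 0.2311]
tcp_rot: [-177.1, 89.9, 66.8]
wrist_force: [0.1, -0.3, 0.0]
opening: 0.0003
```

```bash
python3 -c "
from h import *
to([.532,.216,.22])"
```

```text
t 2.3 ee [ 0.3791 -0.0674  0.2311] q [-1.01e+01 -1.74e+01 -1.03e+01  9.70e+01  1.00e-01  1.06e+02] F [ 0.1 -0.3  0. ] open 0.0003
tool y [ 0.898 -0.441 -0.   ] z [-0.441 -0.898 -0.001]
d [ 0.1529  0.2834 -0.0111] shift in tool [ 0.0115  0.0122 -0.3218]
```

Request:
apply_moves(commands=[[0, 0.002, -0.04, -0.08, -1], [0, 0.003, -0.08, -0.16, -1], [0, 0.005, -0.12, -0.24, -1], [0, 0.006, -0.16, -0.32, -1], [0, 0.008, -0.2, -0.4, -1], [0, 0.009, -0.24, -0.48, -1], [0, 0.011, -0.28, -0.56, -1], [0.005, 0.012, -0.322, -0.56, -1], [0.011, 0.012, -0.322, -0.56, -1], [0.011, 0.012, -0.322, -0.56, -1]])

```text
time: 3.3
ee_pos: [0.5317, 0.216, 0.2189]
tcp_rot: [-88.6, 89.9, -172.7]
wrist_force: [0.5, -0.9, 0.7]
opening: -0.0001
```

Run:
```python
from h import *
to([.532,.216,.12])
c=cams.camera("side"); cv2.imwrite("pics/side1.png",cv2.resize(c["frame"][150:380,70:400],(792,552),interpolation=cv2.INTER_CUBIC))
```

```text
t 3.3 ee [0.5317 0.216  0.2189] q [ 22.1   8.2  12.2  94.1   0.  106.2] F [ 0.5 -0.9  0.7] open -0.0001
tool y [ 0.995  0.103 -0.002] z [ 0.103 -0.995  0.   ]
d [ 0.0003 -0.     -0.0989] shift in tool [0.0988 0.0005 0.    ]
```

View pics/side1.png

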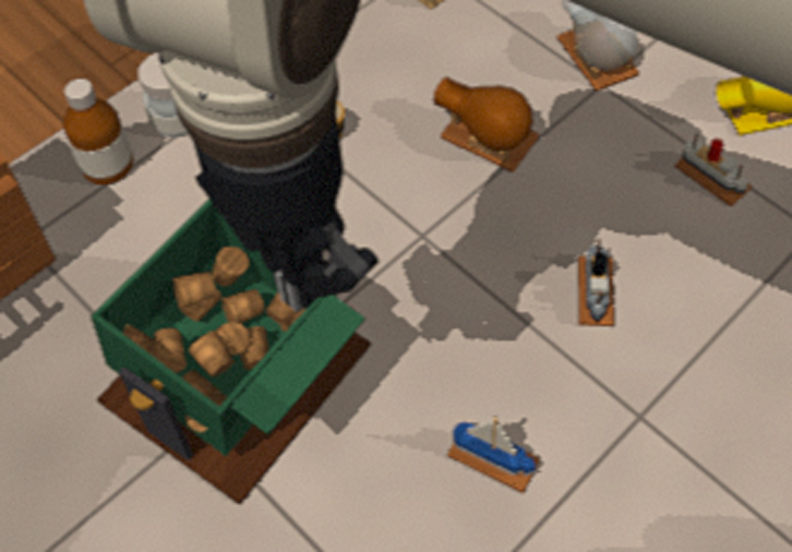

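Request:
apply_moves(commands=[[0.03, 0, 0, 0, -1], [0.06, 0, 0, 0, -1], [0.085, 0, 0, 0, -1], [0.1, 0, 0, 0, -1], [0.107, 0, 0, 0, -1], [0.113, 0, 0, 0, -1], [0.119, 0, 0, 0, -1], [0.125, 0, 0, 0, -1], [0.13, 0, 0, 0, -1], [0.135, 0, 0, 0, -1]])

```text
time: 4.35
ee_pos: [0.5315, 0.2154, 0.0848]
tcp_rot: [-104.8, 90.0, 171.0]
wrist_force: [-1.9, -1.6, 2.9]
opening: 0.0003
```

Run:
```python
from h import *
to([.532,.216,.07])
```

```text
t 4.35 ee [0.5315 0.2154 0.0848] q [ 22.1   7.9  -3.   79.2   0.  106.2] F [-1.9 -1.6  2.9] open 0.0003
tool y [ 0.995  0.103 -0.001] z [ 0.103 -0.995 -0.   ]
d [ 0.0005  0.0006 -0.0148] shift in tool [ 0.0148  0.0006 -0.0005]
```

Request:
apply_moves(commands=[[0.004, 0, 0, 0, -1], [0.007, 0, 0, 0, -1], [0.01, 0, 0, 0, -1], [0.012, 0, 0, 0, -1], [0.012, 0, 0, 0, -1]])

```text
time: 4.85
ee_pos: [0.5315, 0.2156, 0.0726]
tcp_rot: [-119.6, 89.9, 156.3]
wrist_force: [1.0, -0.1, 1.0]
opening: 0.0
```

Request:
apply_moves(commands=[[0.002, 0, 0, 0, -1], [0.004, 0, 0, 0, -1], [0.006, 0, 0, 0, -1]])

```text
time: 5.15
ee_pos: [0.5316, 0.2157, 0.0665]
tcp_rot: [-140.6, 90.0, 135.3]
wrist_force: [0.5, 0.3, 3.3]
opening: -0.0003
```

Request:
apply_moves(commands=[[0.002, 0, 0, 0, -1], [0.003, 0, 0, 0, -1], [0.005, 0, 0, 0, -1]])

```text
time: 5.45
ee_pos: [0.5323, 0.2159, 0.064]
tcp_rot: [118.9, 89.9, 34.8]
wrist_force: [-8.8, -4.1, 32.3]
opening: -0.0002
```

Run:
```python
from h import *
to([.532,.216,.07])
c=cams.camera("side"); cv2.imwrite("pics/side2.png",cv2.resize(c["frame"][200:370,80:320],(792,561),interpolation=cv2.INTER_CUBIC))
P=cloud(c); f=c["frame"].astype(int); X,Y,Z=np.moveaxis(P,-1,0)
g=(c["depth"]>0)&(f[...,1]>f[...,2]*1.25)&(f[...,1]>f[...,0]*1.1)&(abs(X-.58)<.16)&(abs(Y-.23)<.15)&(Z>.02)
q=P[g]
ax=np.array([np.cos(np.radians(6)),np.sin(np.radians(6))]); s=(q[:,:2]-[.625,.226])@ax
for x in np.arange(-.105,-.03,.005):
    m=abs(s-x)<.0025
    if m.sum()>3: print(x.round(3),m.sum(),np.percentile(q[m,2],[5,50,95]).round(3))
```

```text
t 5.45 ee [0.5323 0.2159 0.064 ] q [ 22.1   8.2  -4.9  76.7   0.  106.2] F [-8.8 -4.1 32.3] open -0.0002
tool y [0.995 0.103 0.002] z [ 0.103 -0.995 -0.001]
d [-0.0003  0.0001  0.006 ] shift in tool [-0.006  -0.0002 -0.0001]
-0.09 84 [0.062 0.064 0.068]
-0.085 94 [0.064 0.067 0.072]
-0.08 101 [0.067 0.071 0.075]
-0.075 91 [0.071 0.074 0.077]
-0.07 113 [0.074 0.078 0.084]
-0.065 130 [0.078 0.084 0.087]
-0.06 48 [0.077 0.083 0.091]
-0.055 49 [0.07  0.075 0.093]
-0.05 59 [0.061 0.069 0.097]
-0.045 55 [0.056 0.062 0.101]
-0.04 59 [0.049 0.055 0.103]
-0.035 61 [0.042 0.05  0.107]
```

View pics/side2.png

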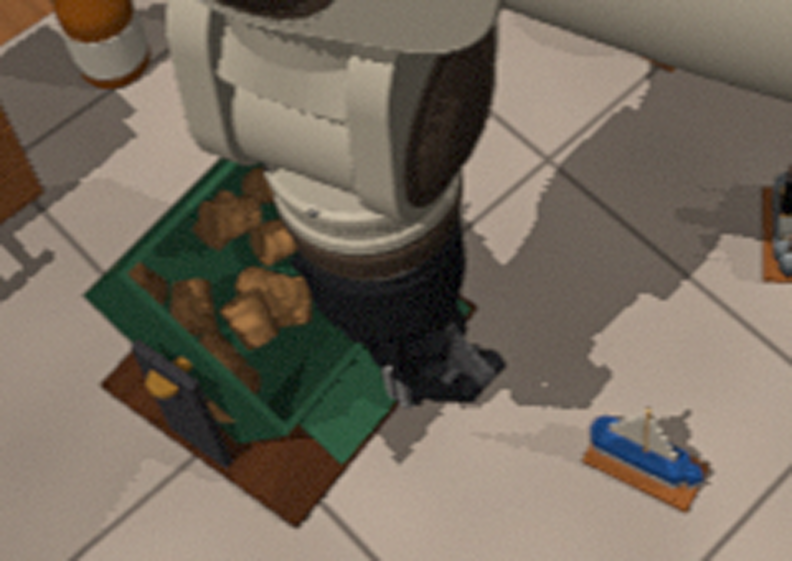

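The picture shows the bin tipped with its corks facing forward: lip at crop (350,400), fingertips on it, yacht untouched. The lip slope is about 0.62 rad, and the force jumped to 32 N, which is the hard stop. Now I retreat straight up.

Request:
apply_moves(commands=[[-0.01, 0, 0, 0, -1], [-0.04, 0, 0, 0, -1], [-0.08, 0, 0, 0, -1], [-0.12, 0, 0, 0, -1], [-0.156, 0, 0, 0, -1], [-0.166, 0, 0, 0, -1], [-0.166, 0, 0, 0, -1]])

```text
time: 6.2
ee_pos: [0.5324, 0.2159, 0.2315]
tcp_rot: [113.5, 89.7, 29.4]
wrist_force: [-0.5, 0.9, -0.5]
opening: 0.0
```

Run:
```python
from h import *
to([.4745,-.1972,.23])
```

```text
t 6.2 ee [0.5324 0.2159 0.2315] q [ 22.1   8.1  13.5  95.1   0.  106.2] F [-0.5  0.9 -0.5] open 0.0
tool y [0.995 0.103 0.005] z [ 0.103 -0.995 -0.002]
d [-0.0579 -0.4131 -0.0015] shift in tool [ 2.000e-04 -1.000e-01  4.049e-01]
```

Request:
apply_moves(commands=[[0, -0.01, 0.04, 0, -1], [0, -0.02, 0.08, 0, -1], [0, -0.03, 0.12, 0, -1], [0, -0.04, 0.16, 0, -1], [0, -0.05, 0.2, 0, -1], [0, -0.06, 0.24, 0, -1], [0, -0.07, 0.28, 0, -1], [0, -0.08, 0.32, 0, -1], [0, -0.09, 0.36, 0, -1], [0, -0.1, 0.395, 0, -1], [0, -0.1, 0.405, 0, -1], [0, -0.1, 0.405, 0, -1]])

```text
time: 7.4
ee_pos: [0.4739, -0.1982, 0.2282]
tcp_rot: [150.1, 89.8, 65.8]
wrist_force: [-0.1, 0.0, -0.5]
opening: -0.0004
```

Run:
```python
from meas import *
to([.4745,-.1972,.068])
for n in ("side","top"):
    c=cams.camera(n); print(n); np.savez(n+"1.npz",**c)
    try: P,_=measure(c)
    except Exception as e: print(e)
    if n=="side": cv2.imwrite("pics/side3.png",cv2.resize(c["frame"][90:370,70:450],(798,588),interpolation=cv2.INTER_CUBIC))
    P=cloud(c); f=c["frame"].astype(int); X,Y,Z=np.moveaxis(P,-1,0)
    g=(c["depth"]>0)&(f[...,1]>f[...,2]*1.25)&(f[...,1]>f[...,0]*1.1)&(abs(X-.58)<.16)&(abs(Y-.23)<.15)&(Z>.02)
    q=P[g]; s=(q[:,:2]-[.625,.226])@[.9945,.1045]
    m=(s<-.068)&(s>-.097)&(q[:,2]>.05); print("lip",m.sum(),np.polyfit(s[m],q[m,2],1),np.polyval(np.polyfit(s[m],q[m,2],1),-.082))
```

```text
t 7.4 ee [ 0.4739 -0.1982  0.2282] q [-22.8  -0.1   4.5  94.6   0.2  61.4] F [-0.1  0.  -0.5] open -0.0004
tool y [0.995 0.1   0.002] z [ 0.1   -0.995 -0.003]
d [ 0.0006  0.001  -0.1602] shift in tool [ 0.1602  0.0003 -0.0004]
side
red 35 [ 0.4728 -0.1951  0.0593] 0.3574 [ 0.4725 -0.1951  0.0894]
bulb 323 [ 0.6332 -0.2326  0.0576] 0.06710232998087852 [ 0.6313 -0.2344  0.0624]
sphere [ 0.6351 -0.238   0.0357]
lip 927 [0.6497272  0.12187718] 0.06859955294021011
top
zero-size array to reduction operation maximum which has no identity
lip 327 [0.61497304 0.12141115] 0.0709833625063883meas.py:7: RuntimeWarning: Mean of empty slice.
  print("red",red.sum(),P[red].mean(0).round(4),Z[red].max().round(4), P[red&(Z>.045)].mean(0).round(4))
  ret = um.true_divide(
```

View pics/side3.png

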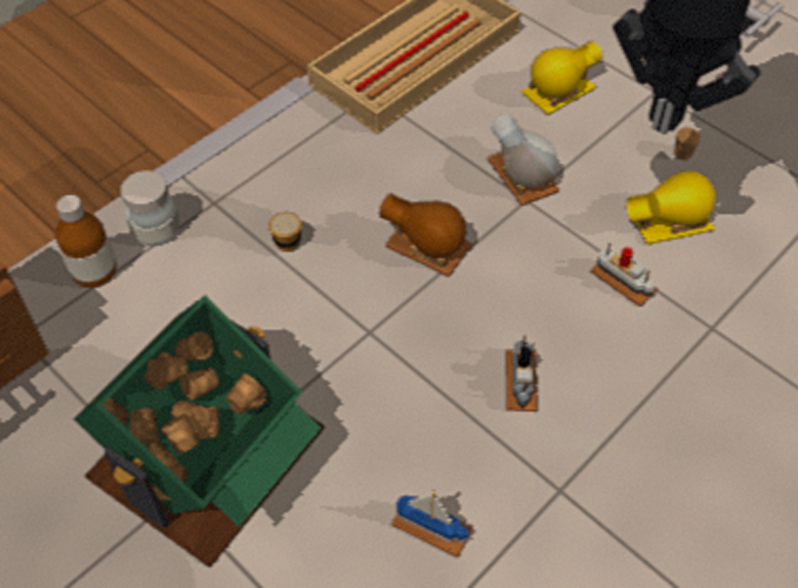

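Run:
```python
from h import *
from scipy.optimize import least_squares
for tag in "01":
  for n in ("side","top"):
    c=dict(np.load(n+tag+".npz")); P=cloud(c); f=c["frame"].astype(int); X,Y,Z=np.moveaxis(P,-1,0)
    g=((c["depth"]>0)&(f[...,1]>f[...,2]*1.25)&(f[...,1]>f[...,0]*1.1)&(abs(X-.58)<.16)&(abs(Y-.23)<.15)&(Z>.02))
    q=P[g]; s=(q[:,:2]-[.625,.226])@[.9945,.1045]
    m=(s<-.071)&(s>-.092)&(q[:,2]>.05); A=np.c_[q[m],s[m]]
    w=np.ones(len(A),bool)
    for _ in range(5):
        M=np.c_[A[:,:2],np.ones(len(A))]; k=np.linalg.lstsq(M[w],A[w,2],rcond=None)[0]; r=A[:,2]-M@k; w=abs(r)<.0025
    print(tag,n,len(A),w.sum(),"tilt lip",np.arctan(np.hypot(*k[:2])).round(3),"dir",np.degrees(np.arctan2(k[1],k[0])).round(1),"z at -82",(k@[.625-.082*.9945,.226-.082*.1045,1]).round(4),"zmax",np.percentile(q[:,2],99.5).round(4), "s of top",np.median(s[q[:,2]>np.percentile(q[:,2],98)]).round(3))
```

```text
0 side 732 681 tilt lip 0.137 dir 9.8 z at -82 0.1081 zmax 0.133 s of top 0.055
0 top 314 215 tilt lip 0.135 dir 14.6 z at -82 0.1104 zmax 0.1372 s of top 0.055
1 side 786 646 tilt lip 0.578 dir 10.1 z at -82 0.0684 zmax 0.152 s of top 0.032
1 top 275 205 tilt lip 0.573 dir 9.7 z at -82 0.0707 zmax 0.1557 s of top 0.033
```

Request:
apply_moves(commands=[[0.03, 0, 0, 0, -1], [0.06, 0, 0, 0, -1], [0.09, 0, 0, 0, -1], [0.12, 0, 0, 0, -1], [0.14, 0, 0, 0, -1], [0.15, 0, 0, 0, -1], [0.156, 0, 0, 0, -1], [0.16, 0, 0, 0, -1], [0.16, 0, 0, 0, -1], [0.16, 0, 0, 0, -1]])

```text
time: 8.5
ee_pos: [0.4753, -0.1961, 0.0699]
tcp_rot: [122.3, 89.7, 38.2]
wrist_force: [0.3, 0.2, 0.7]
opening: 0.0001
```

Run:
```python
from h import *
to([.4745,-.198,.068])
c=cams.camera("side"); cv2.imwrite("pics/side4.png",cv2.resize(c["frame"][160:260,310:430],(720,600),interpolation=cv2.INTER_CUBIC))
```

```text
t 8.5 ee [ 0.4753 -0.1961  0.0699] q [-22.6  -0.1 -13.   76.9   0.2  61.5] F [0.3 0.2 0.7] open 0.0001
tool y [0.995 0.103 0.004] z [ 0.103 -0.995 -0.003]
d [-0.0008 -0.0019 -0.0019] shift in tool [ 0.0019 -0.001   0.0018]
```

View pics/side4.png

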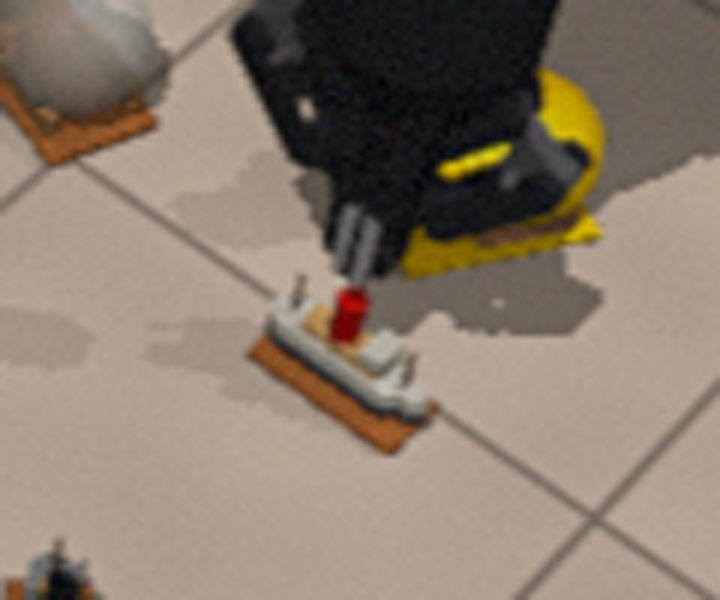

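The fingertips stand just above the red funnel (crop (350,290)). A small correction, then hold.

Request:
apply_moves(commands=[[0.001, -0.001, 0.002, 0, -1], [0.001, -0.001, 0.002, 0, -1], [0.001, -0.001, 0.002, 0, -1], [0.001, -0.001, 0.002, 0, -1], [0.001, -0.001, 0.002, 0, -1], [0.001, -0.001, 0.002, 0, -1], [0.001, -0.001, 0.002, 0, -1], [0.001, -0.001, 0.002, 0, -1], [0.001, -0.001, 0.002, 0, -1], [0.001, -0.001, 0.002, 0, -1], [0.001, -0.001, 0.002, 0, -1], [0.001, -0.001, 0.002, 0, -1]])

```text
time: 9.75
ee_pos: [0.4745, -0.1982, 0.0689]
tcp_rot: [122.7, 89.7, 38.6]
wrist_force: [0.6, -0.1, 0.1]
opening: -0.0001
```

Request:
apply_moves(commands=[[0, 0, 0, 0, -1], [0, 0, 0, 0, -1], [0, 0, 0, 0, -1], [0, 0, 0, 0, -1], [0, 0, 0, 0, -1], [0, 0, 0, 0, -1], [0, 0, 0, 0, -1], [0, 0, 0, 0, -1], [0, 0, 0, 0, -1], [0, 0, 0, 0, -1], [0, 0, 0, 0, -1], [0, 0, 0, 0, -1]])

```text
time: 10.95
ee_pos: [0.4745, -0.1982, 0.0689]
tcp_rot: [122.3, 89.7, 38.2]
wrist_force: [-0.0, -0.2, -0.9]
opening: -0.0005
```

Request:
apply_moves(commands=[[0, 0, 0, 0, -1], [0, 0, 0, 0, -1], [0, 0, 0, 0, -1], [0, 0, 0, 0, -1], [0, 0, 0, 0, -1], [0, 0, 0, 0, -1], [0, 0, 0, 0, -1], [0, 0, 0, 0, -1]])

```text
time: 11.75
ee_pos: [0.4744, -0.1982, 0.0689]
tcp_rot: [123.2, 89.7, 39.0]
wrist_force: [0.1, 0.6, -0.5]
opening: 0.0001
```

Run:
```python
from h import *
to([.634,-.2365,.23])
```

```text
t 11.75 ee [ 0.4744 -0.1982  0.0689] q [-22.8  -0.  -13.1  76.8   0.2  61.3] F [ 0.1  0.6 -0.5] open 0.0001
tool y [0.995 0.103 0.004] z [ 0.103 -0.995 -0.003]
d [ 0.1596 -0.0383  0.1611] shift in tool [-0.1606  0.1554  0.054 ]
```

Request:
apply_moves(commands=[[-0.03, 0, 0, 0, -1], [-0.07, 0, 0, 0, -1], [-0.11, 0, 0, 0, -1], [-0.12, 0.03, 0.01, 0, -1], [-0.12, 0.07, 0.024, 0, -1], [-0.12, 0.11, 0.038, 0, -1], [-0.12, 0.14, 0.049, 0, -1], [-0.12, 0.155, 0.054, 0, -1], [-0.12, 0.155, 0.054, 0, -1], [-0.12, 0.155, 0.054, 0, -1]])

```text
time: 12.75
ee_pos: [0.6334, -0.2363, 0.1889]
tcp_rot: [135.0, 89.7, 50.9]
wrist_force: [0.0, -0.5, 0.4]
opening: 0.0001
```

Run:
```python
from h import *
to([.634,-.2365,.086])
```

```text
t 12.75 ee [ 0.6334 -0.2363  0.1889] q [-20.6  22.4  26.1  93.7   0.2  63.5] F [ 0.  -0.5  0.4] open 0.0001
tool y [0.995 0.103 0.003] z [ 0.103 -0.995 -0.003]
d [ 0.0006 -0.0002 -0.1029] shift in tool [0.1029 0.0003 0.0006]
```

Request:
apply_moves(commands=[[0.025, 0, 0, 0, -1], [0.05, 0, 0, 0, -1], [0.07, 0, 0, 0, -1], [0.085, 0, 0, 0, -1], [0.094, 0, 0, 0, -1], [0.1, 0, 0, 0, -1], [0.102, 0, 0, 0, -1], [0.102, 0, 0, 0, -1], [0.102, 0, 0, 0, -1]])

```text
time: 13.65
ee_pos: [0.634, -0.2361, 0.0877]
tcp_rot: [122.1, 89.7, 38.0]
wrist_force: [-0.3, 0.7, -0.5]
opening: -0.0002
```

Run:
```python
from h import *
to([.634,-.2365,.086])
c=cams.camera("side"); cv2.imwrite("pics/side5.png",cv2.resize(c["frame"][110:230,260:420],(800,600),interpolation=cv2.INTER_CUBIC))
```

```text
t 13.65 ee [ 0.634  -0.2361  0.0877] q [-20.5  21.9  14.3  82.3   0.2  63.6] F [-0.3  0.7 -0.5] open -0.0002
tool y [0.995 0.103 0.004] z [ 0.103 -0.995 -0.003]
d [-0.     -0.0004 -0.0017] shift in tool [ 0.0017 -0.0001  0.0004]
```

View pics/side5.png

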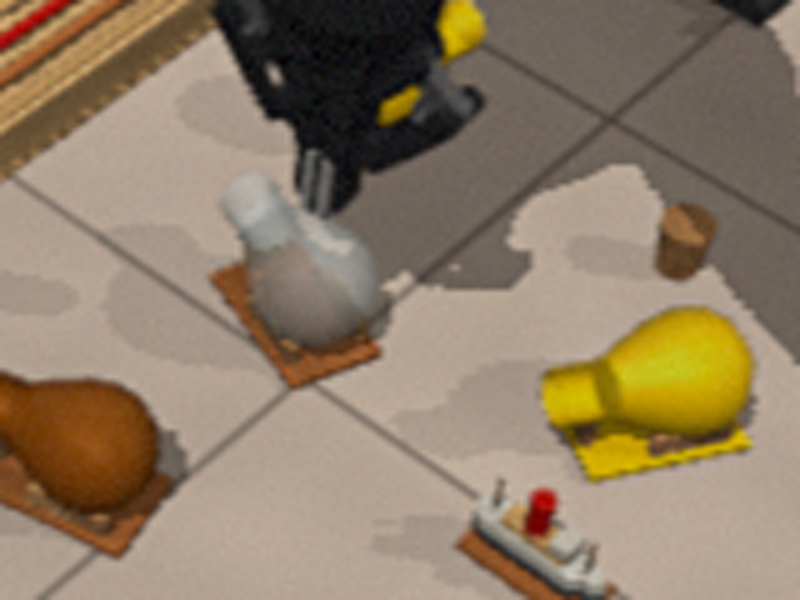

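Run:
```python
from h import *
c=dict(np.load("side1.npz"))
for X in ([.634,-.2365,.036],[.634,-.2365,.066],[.634,-.2365,.086],[.644,-.2365,.036],[.634,-.2465,.036],[.4745,-.198,.048]):
    p=c["R"]@np.array(X)+c["t"]; p=c["camera_matrix"]@p; p=p[:2]/p[2]; print(X,((p-[260,110])*5).round(0))
# mean silhouette of belly from top view, pre-occlusion
c=dict(np.load("top0.npz")); P=cloud(c); b=(c["depth"]>0)&(abs(P[...,0]-.645)<.08)&(abs(P[...,1]+.235)<.07)&(P[...,2]>.03)
dt=cv2.distanceTransform(b.astype(np.uint8),cv2.DIST_L2,5); v,u=np.unravel_index(dt.argmax(),dt.shape); K=c["camera_matrix"]
R,t=c["R"],c["t"]; C=-R.T@t; r=R.T@np.array([(u-K[0,2])/K[0,0],(v-K[1,2])/K[1,1],1]); print(u,v,dt.max(), C+r*(.036-C[2])/r[2])
```

```text
[0.634, -0.2365, 0.036] [311. 278.]
[0.634, -0.2365, 0.066] [317. 233.]
[0.634, -0.2365, 0.086] [322. 202.]
[0.644, -0.2365, 0.036] [294. 267.]
[0.634, -0.2465, 0.036] [325. 267.]
[0.4745, -0.198, 0.048] [542. 496.]
352 201 10.984499 [ 0.63434207 -0.23682676  0.036     ]
```

The projected belly centre (311,278) matches the circle in the picture, and the top view agrees: (0.634, −0.237). I'll hold here.

Request:
apply_moves(commands=[[0.001, 0, 0, 0, -1], [0.001, 0, 0, 0, -1], [0.001, 0, 0, 0, -1], [0.001, 0, 0, 0, -1], [0.001, 0, 0, 0, -1], [0.001, 0, 0, 0, -1], [0.001, 0, 0, 0, -1], [0.001, 0, 0, 0, -1], [0.001, 0, 0, 0, -1], [0.001, 0, 0, 0, -1], [0.001, 0, 0, 0, -1], [0.001, 0, 0, 0, -1]])

```text
time: 14.9
ee_pos: [0.634, -0.2361, 0.0867]
tcp_rot: [121.5, 89.7, 37.4]
wrist_force: [0.2, -0.7, 0.1]
opening: 0.0003
```

Request:
apply_moves(commands=[[0, 0, 0, 0, -1], [0, 0, 0, 0, -1], [0, 0, 0, 0, -1], [0, 0, 0, 0, -1], [0, 0, 0, 0, -1], [0, 0, 0, 0, -1], [0, 0, 0, 0, -1], [0, 0, 0, 0, -1], [0, 0, 0, 0, -1], [0, 0, 0, 0, -1], [0, 0, 0, 0, -1], [0, 0, 0, 0, -1]])

```text
time: 16.1
ee_pos: [0.634, -0.2361, 0.0867]
tcp_rot: [121.7, 89.7, 37.7]
wrist_force: [0.4, 0.1, 0.8]
opening: 0.0001
```

Request:
apply_moves(commands=[[0, 0, 0, 0, -1], [0, 0, 0, 0, -1], [0, 0, 0, 0, -1], [0, 0, 0, 0, -1], [0, 0, 0, 0, -1], [0, 0, 0, 0, -1], [0, 0, 0, 0, -1], [0, 0, 0, 0, -1]])

```text
time: 16.9
ee_pos: [0.634, -0.2361, 0.0867]
tcp_rot: [121.7, 89.7, 37.6]
wrist_force: [-1.1, 0.2, 0.7]
opening: -0.0002
```

Request:
apply_moves(commands=[[-0.02, 0, 0, 0, -1], [-0.05, 0, 0, 0, -1], [-0.09, 0, 0, 0, -1], [-0.12, 0, 0, 0, -1], [-0.14, 0, 0, 0, -1], [-0.14, 0, 0, 0, -1], [-0.14, 0, 0, 0, -1]])

```text
time: 17.6
ee_pos: [0.6337, -0.2365, 0.2264]
tcp_rot: [119.4, 89.7, 35.3]
wrist_force: [0.4, 0.7, 0.1]
opening: -0.0001
```

Run:
```python
from meas import *
to([.634,-.2365,.23])
c=cams.camera("side"); cv2.imwrite("pics/side6.png",cv2.resize(c["frame"][90:370,70:450],(798,588),interpolation=cv2.INTER_CUBIC)); measure(c)
a=np.load("side0.npz")["frame"]
```

```text
t 17.6 ee [ 0.6337 -0.2365  0.2264] q [-20.6  23.4  31.7  98.1   0.2  63.5] F [0.4 0.7 0.1] open -0.0001
tool y [0.995 0.103 0.004] z [ 0.103 -0.995 -0.002]
d [0.0003 0.     0.0036] shift in tool [-0.0036  0.0003  0.    ]
red 37 [ 0.4736 -0.196   0.0416] 0.0493 [ 0.4737 -0.1975  0.0473]
bulb 4528 [ 0.6206 -0.2203  0.3438] 0.4723555000775652 [ 0.62   -0.2197  0.3582]
sphere [ 0.635  -0.2375  0.0355]
```

View pics/side6.png

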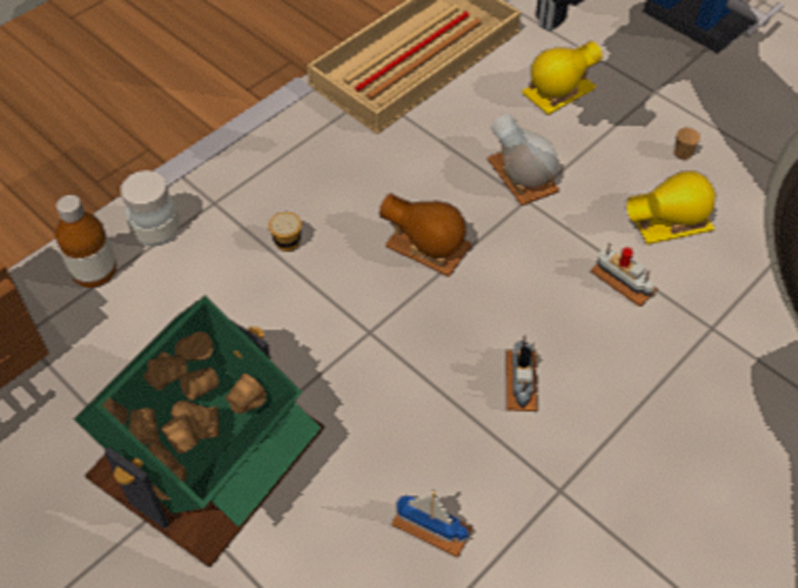

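All ships, bulbs, cork and loupe are where they were at the start, the bin is still tipped, and the gripper is clear. I'm handing the job in.

```bash
python3 -c "
from workcell import bot
print(bot.job_done())"
```

```text
the job is handed in; nothing more can be done
None
```

The job is done and handed in at about 18 s of the 58 s allowed; the hand-in gives no verdict.

- **Bin:** I pushed the lip down with shut fingers until the force jumped from about 3 N to 32 N, which I took as the hard stop. The bin did not spring back afterwards.
- **Steamer with the red funnel:** I held the fingertips about 21 mm above the funnel top for roughly 3 s. Position readings were steady to 0.1 mm.
- **Clear bulb:** I held the fingertips about 21 mm above the middle of the belly for roughly 3 s. I then rose clear, so the robot touches nothing.

**Last checks:** The final picture shows the ships, bulbs, cork and loupe where they stood at the start. The funnel and clear bulb measured within about 1 mm of their first positions. All moves across the scene were made with the fingertips at about 0.19–0.23 m.

**One disagreement:** The camera fit of the lip's slope gave 0.57–0.58 rad, not the nominal 0.6. Lip height (68–71 mm against an expected 72 mm), rim height and the sharp force rise all agree with fully tipped, so I took the slope difference as measurement error.

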